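# Lock the work-rest post into its socket

## Robot

A 7-joint arm with a two-finger parallel gripper is mounted at the origin on a cart in front of the work surface, level with it; the furniture and walls round the work are solid. World frame = base frame: x ahead of the robot, y to its left, z up, the work surface at z = 0. Lengths are in m, angles in rad, forces in N, time in s.
With the tool pointing down it reaches from about 0.425 to 1.025 m from the base axis. Payload 9.4 kg.
Tool frame: the origin (TCP) lies at the centre of the arm's flange, where the gripper is bolted on; the fingertips stand 173 mm ahead of it and the grasp point (between the pads) lies 155 mm ahead of it (bot.tip_reach is the distance from the TCP to the fingertips, in m); z points along the fingers, y is the line along which they close (so a half turn about z gives the same grasp; the last joint's range is limited). The gripper opens to 85 mm and grips with 20 to 120 N. Pads are 22 mm wide; open, the fingers measure 114 mm over their backs; the gripper's body (76 mm by 85 mm) begins 54 mm behind the grasp point. The pads swing forward as they close: fully open they stand 13 mm farther back than shut.
Start: joints at [-1.259, 0.599, -0.003, 1.599, 0.002, 0.943, -0.08], TCP at [0.275, 0.671, 0.405] pointing down, gripper open.
Joint ranges: [-2.57, 2.57], [-0.35, 1.97], [-1.29, 1.29], [0.11, 2.56], [-1.05, 4.19], [0.11, 1.86], [-2.63, 2.63]. Speed limits (rad/s): [2.22, 2.22, 3.01, 3.01, 3.14, 3.14, 3.14].

## Interface

Orientations are given as a 3x3 rotation matrix whose columns are the frame's x, y, z axes.
In Python, from station import bot gives the robot as it stands.
- The arm moves only by the shell command python3 -m inch 'ROWS' [FORCE]. ROWS is JSON, a list that holds one entry, the list of rows, each a list of 7 numbers: the shift along the tool's x, y, z each as a share of 200 mm, from -1 to 1, then the turn, a rotation vector about the tool's x, y, z each as a share of 1.5 rad, from -1 to 1, then the opening, from -1 (shut) to 1 (fully open), so that 0 is half open. A call has 1 to 12 rows; each row shifts and turns the commanded pose from where the row before left it, along the tool's axes as they then stand; what a row does not reach is not made up. A row lasts 1/10 s, in which the tool goes at most 50 mm and 8.59 degrees, less where a joint would pass 70% of its speed; a pose out of reach is approached as far as the arm can. A call with a number of a shift or a turn outside -1 to 1 is refused whole. A call with a gripper value outside its range is refused whole. The fingers move at their own pace and stop on an object; FORCE is the grip in N (left out, the last holds). Time passes only in rows, so rows that do not move let the fingers close. It gives the time, the measured TCP pose, the force, the opening and the grip force at its end, in the units of the state.
- bot.state(): the state, without advancing time (a new reading comes with each control period).
- bot.snapshot(name): name is "side" or "top"; returns (picture, depth): 400x640x3 uint8, red, green, blue; 400x640 float32, m along the optical axis (not along the pixel's ray), 0 where there is no reading.
- bot.camera_info(name): a dict with "intrinsics" (3x3 intrinsics, pixels), "distortion" ([k1, k2, p1, p2, k3] as OpenCV has them; the pictures are not rectified), "cam_to_world" (4x4, takes a point from camera to world coordinates). Camera axes: x right, y down, z forward; pixel columns grow to the right and rows downward; lengths in m; the calibration is good to about 2 mm. A picture is of the moment at which its call begins. camera_info takes no time and is no camera call.
- bot.finish_job(): hands the job in; it is judged then, once.
Trained networks look in the newest picture that a camera, given by its name, has taken for a name from the list of things; names that differ only in an ending like _2 or _b are one class to them, and where a whole thing is asked for, a point or a joint stands for the part that bears it (a point fixed in the world has none). Each returns a list of dicts, best first, with "conf" (0 to 1); they miss things now and then, are a little off and sometimes report something else, mostly with a low value. They report only what shows in the picture. A call takes as long as a camera call. They do not tell look-alikes from the thing itself.
- bot.boxes_of(camera, target): "at" ([column, row] as shares, 0 to 1, of the picture: columns of its width, rows of its height, amid what is visible of it).
The state is a dict: "clock": time; "q": joint angles; "dq": joint speeds; "effort": joint torques, N m; "tcp_pos": TCP position; "eef_rot": TCP orientation; "contact_force": force on the tool from outside, world axes, zero at the start; "ft_torque": the same for the moment, N m; "finger_gap": finger opening in m; "finger_force": force on a finger pad.
Only numpy, scipy, OpenCV 4.12 (cv2) and the standard library are available. Lean on these libraries where they do the work, as an engineer would, in place of code of your own. Each camera call takes 0.05 s, during which the arm holds its last target. There are 200 camera calls.

## Task

Take the work-rest post out of the wooden block, turn it so that its spring catch faces the same way as the window in the steel socket, squeeze the catch flush and slide the post down into the socket. Push it fully home until the catch pops out through the window, then let go; leave the tape roll, the wick reel and the cutters where they are.

Things in the scene. Friction and masses are not known exactly. Their poses are not given: they have to be found in the camera images.
- post: Loose upright post: square aluminium bar 25 x 25 mm, 108 mm long, 0.19 to 0.3 kg; top 8 mm a flat black rubber pad of the same section, lowest 9 mm a black foot plug tapering to 19 x 19 mm. Origin: centre of the foot's underside; z runs up the post. Its spring catch is on its -x face. It starts upright in the wooden block's pocket.
- post_top (a point): Centre of the post's top face (rubber pad), 108 mm above the post's origin.
- catch (a joint): Spring catch, a flat steel button 12 wide, 24 mm tall with square ends, on the post's -x face, 58 to 82 mm above the foot. Value in m pressed in: 0 = out, 6 mm proud; 0.006 = flush; 0.007 = stop. Spring: 2.4 N at 0, 6 N flush. It moves straight in wherever it is pressed. Not pressed in, its lower end stops on the socket's rim. Over the window it springs out to under 0.001 by itself.
- catch_face (a point): Centre of the catch's outer face, 70 mm above the foot; moves with the catch. Pinching the post across this face and the opposite one, fingers on the catch's upper part only, presses it flush and leaves its lower part free to enter the socket; once that is 8 mm inside, the socket wall keeps the catch in and the fingers may let go.
- socket: Fixed bright steel socket, dark inside: foot plate 80 x 80 x 8 mm with four 4 mm high screw heads, and an upright square tube, 33.5 mm outside, 27.5 mm bore, mouth open upward 100 mm above the worktop. One window in the wall on its -x side, 17 mm wide, 63 to 93 mm above the worktop. Origin: centre of the plate's underside; z up.
- socket_mouth (a point): Centre of the socket's mouth, 100 mm above the worktop.
- socket_floor (a point): Centre of the floor inside the bore, 92 mm below the mouth. Fully home, the post's foot stands here, the post's axes parallel to the socket's (-x face to the window), its top 16 mm above the mouth.
- window (a point): Centre of the window, on the tube's outer face (16.75 mm from the axis along the socket's -x, 22 mm below the mouth).
- block: Fixed wooden parking block 70 x 70 x 35 mm with a 28 mm square pocket, 30 mm deep, in its top, where the post stands at the start with its foot 5 mm above the worktop and its axes nearly parallel to the block's. Origin: centre of its underside.
- tape: Bystander: black roll of insulating tape, 67 mm across, 19 mm high, lying flat; origin under its centre.
- wick: Bystander: small flat reel of desoldering wick, 42 mm across, 12 mm high; origin under its centre.
- cutters: Bystander: side cutters lying flat, 129 x 75 x 12 mm; origin under the centre.
Mind the look-alikes: they are no part of the job. Several things look just like the post: the one meant starts farthest to the robot's right.

How it is judged:
On the way:
1. the post stands in the socket's mouth with the catch pressed in and its lower end below the rim (z of post in the frame of socket_mouth below -0.06 m and horizontal distance between post and socket_mouth below 0.006 m and value of joint catch above 0.003 m), for 0.05 s.
At the end, for the whole second after the job is handed in: The post is home in the socket (foot within 3 mm of the bore's floor and 4 mm of its axis, upright within 0.06 rad), the catch has sprung out through the window (pressed in by less than 1.5 mm, its face within 8 mm of the window's centre), and the post is released and at rest (z of post in the frame of socket_floor below 0.003 m and horizontal distance between post and socket_floor below 0.004 m and angle between the z axis of post and the z axis of socket, either way round below 0.06 rad and value of joint catch below 0.0015 m and distance between catch_face and window below 0.008 m and linear speed of post below 0.02 m/s); the robot touches nothing.
It fails at once if the tape roll was moved more than 20 mm (distance of tape from where it was at the start of the episode above 0.02 m).
It fails at once if the wick reel was moved more than 20 mm (distance of wick from where it was at the start of the episode above 0.02 m).
It fails at once if the cutters were moved more than 20 mm (distance of cutters from where it was at the start of the episode above 0.02 m).
It also fails if it takes over 51 s, if anything falls off the work surface, if the arm or the gripper's body presses on something with over 40 N, if the wrist force passes 120 N, or if a joint passes its speed limit or range.

## Working session

There is one attempt and no reset: what is moved stays moved. The work goes in short steps, Python scripts to look and compute and a shell command to move; the robot and the scene stay as the last step left them, time stands still between calls to the robot, and variables do not carry over. Pictures are saved under pics/ and viewed, at most 10 in all, crops included, and the job is handed in when it is done.

```bash
ls; mkdir -p pics; python3 - <<'E'
from station import bot
import cv2,numpy as np
for n in("side","top"):
    p,d=bot.snapshot(n); cv2.imwrite(f"pics/{n}0.png",p[:,:,::-1]); np.save(f"{n}0.npy",d)
    i=bot.camera_info(n); print(n,np.round(i["intrinsics"],1).tolist(),i["distortion"],np.round(i["cam_to_world"],3).tolist())
    for t in("post","catch_face","socket","window","block"):
        try: print(t,[(np.round(np.array(b["at"])*[640,400]).tolist(),round(b["conf"],2)) for b in bot.boxes_of(n,t)])
        except Exception as e: print(t,e)
s=bot.state();print(s)
E
```

```text
pics
side [[489.7, 0.0, 316.3], [0.0, 489.7, 196.9], [0.0, 0.0, 1.0]] [-0.1468811  0.         0.         0.         0.       ] [[0.812, -0.386, 0.439, -0.049], [-0.584, -0.523, 0.621, -0.716], [-0.01, -0.76, -0.65, 0.938], [0.0, 0.0, 0.0, 1.0]]
post [([314.0, 232.0], 0.87), ([353.0, 238.0], 0.83), ([340.0, 253.0], 0.76)]
catch_face []
socket [([290.0, 202.0], 0.57)]
window [([294.0, 199.0], 0.89)]
block [([357.0, 295.0], 0.8)]
top [[428.0, 0.0, 316.8], [0.0, 428.0, 200.0], [0.0, 0.0, 1.0]] [0.00548894 0.         0.         0.         0.        ] [[0.01, -0.995, 0.099, 0.433], [-1.0, -0.008, 0.011, 0.071], [-0.01, -0.099, -0.995, 1.047], [0.0, 0.0, 0.0, 1.0]]
post [([345.0, 228.0], 0.67), ([388.0, 227.0], 0.64), ([376.0, 200.0], 0.54), ([433.0, 235.0], 0.53)]
catch_face []
socket [([273.0, 214.0], 0.91)]
window [([276.0, 214.0], 0.86)]
block [([420.0, 237.0], 0.7)]
{'clock': 0.6, 'q': array([-1.25869057,  0.59930492, -0.00247818,  1.59937881,  0.00176316,
        0.94292049, -0.07981437]), 'dq': array([-0.00114948, -0.00068491,  0.00040729, -0.00110727,  0.00224834,
        0.0004239 ,  0.00084371]), 'effort': array([ 4.20499673e-04, -7.75789261e+01,  1.56244487e+00, -2.58274359e+01,
        1.22509731e-02,  2.10234044e-03, -1.84916053e-05]), 'tcp_pos': array([0.27484293, 0.67089114, 0.40467907]), 'eef_rot': array([[-9.25350184e-01,  3.79113486e-01,  2.47731722e-05],
       [ 3.79113486e-01,  9.25350185e-01, -1.77998617e-05],
       [-2.96720271e-05, -7.07926165e-06, -1.00000000e+00]]), 'contact_force': array([-0.18215327,  0.60346388, -0.08481224]), 'ft_torque': array([-0.0256484 , -0.01745449,  0.00052997]), 'finger_force': 0.0, 'finger_gap': 0.08526799643771475}
```

View pictures.

```bash
python3 - <<'E'
import cv2
a=cv2.imread("pics/side0.png");b=cv2.imread("pics/top0.png")
cv2.imwrite("pics/sideA.png",cv2.resize(a[130:340,220:460],None,fx=3,fy=3,interpolation=cv2.INTER_CUBIC)[:600,:])
cv2.imwrite("pics/topA.png",cv2.resize(b[140:300,240:470],None,fx=3.4,fy=3.4,interpolation=cv2.INTER_CUBIC))
E
```

```text
(no output)
```

View pics/sideA.png

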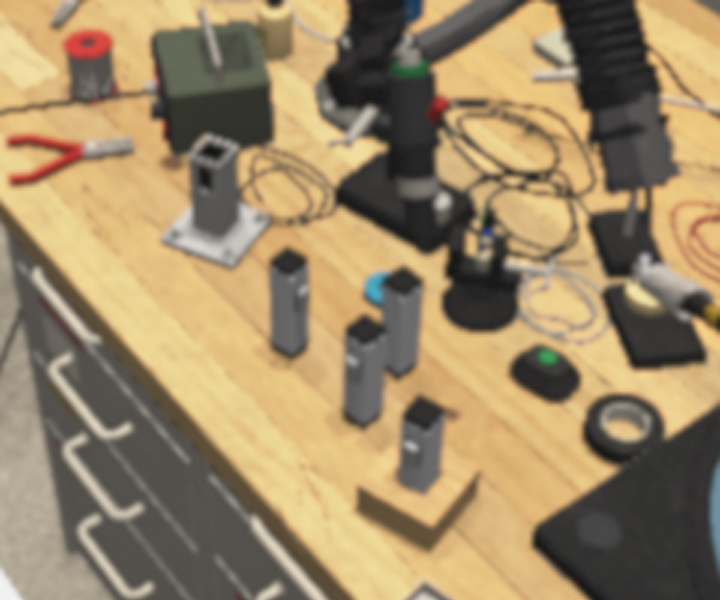

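View pics/topA.png

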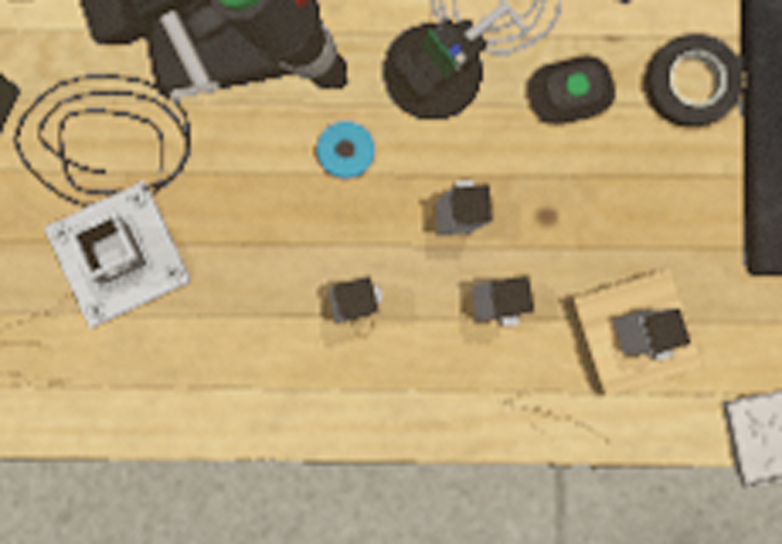

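View pics/top0.png

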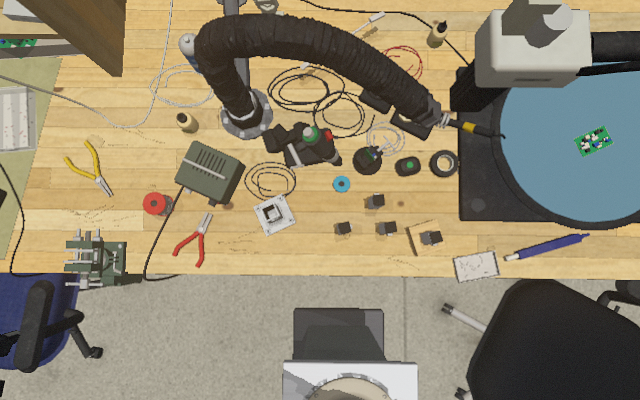

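The side crop shows the socket at (215,185), with its window on the left-facing side. The target post stands in the block at (422,445) with its catch also on the left face, and three look-alikes stand behind it. The top view agrees: block post at pixel (431,237), socket at (273,214), wick reel is red or blue, cutters at (195,240). Next I measure them.

```bash
cat >h.py <<'E'
from station import bot
import numpy as np,cv2
def cloud(n,d):
    i=bot.camera_info(n);K=np.array(i["intrinsics"]);T=np.array(i["cam_to_world"])
    v,u=np.mgrid[0:400,0:640]
    p=cv2.undistortPoints(np.stack([u,v],-1).reshape(-1,1,2).astype(float),K,np.array(i["distortion"])).reshape(400,640,2)
    P=np.dstack([p*d[...,None],d]); W=P@T[:3,:3].T+T[:3,3]; W[d==0]=np.nan
    return W
def rect(pts):
    r=cv2.minAreaRect(pts.astype(np.float32)*1000); return len(pts),np.round(r[0],1),np.round(r[1],1),round(r[2],1)
E
python3 - <<'E'
from h import *
for n in("top","side"):
    W=cloud(n,np.load(f"{n}0.npy"))
    def sel(px,r,zlo,zhi):
        c=W[px[1],px[0]]; print(n,px,np.round(c,3))
        m=(np.hypot(W[...,0]-c[0],W[...,1]-c[1])<r)&(W[...,2]>zlo)&(W[...,2]<zhi)
        return W[m]
    a={"top":[(432,237),(273,214),(386,228),(343,228)],"side":[(361,266),(293,185),(342,240),(316,217)]}[n]
    for k,nm in zip(a,("post","sock","l1","l2")):
        for z in ([(.107,.12),(.03,.04)] if nm=="post" else [(.095,.106),(.004,.0125)] if nm=="sock" else [(.1,.12)]):
            q=sel(k,.06,*z)
            if len(q)>3: print(nm,z,rect(q[:,:2]),np.round(np.median(q,0),4))
E
```

```text
top (432, 237) [ 0.447 -0.168  0.116]
post (0.107, 0.12) (150, array([ 447.8, -177.1]), array([27.2, 25.1]), 13.7) [ 0.4475 -0.1758  0.1131]
top (432, 237) [ 0.447 -0.168  0.116]
post (0.03, 0.04) (651, array([ 447.8, -177.1]), array([72.2, 71.5]), 17.5) [ 0.4482 -0.1676  0.0354]
top (273, 214) [0.501 0.189 0.009]
sock (0.095, 0.106) (86, array([501.4, 187. ]), array([33.1, 33. ]), 26.8) [0.5007 0.1896 0.1001]
top (273, 214) [0.501 0.189 0.009]
sock (0.004, 0.0125) (819, array([507.4, 193. ]), array([103.3, 109.9]), 17.5) [0.5011 0.1848 0.0087]
top (386, 228) [ 0.466 -0.07   0.11 ]
l1 (0.1, 0.12) (172, array([490.6, -70.3]), array([74.3, 28.9]), 23.7) [ 0.4728 -0.0751  0.1083]
top (343, 228) [0.465 0.024 0.107]
l2 (0.1, 0.12) (131, array([467.8,  21.2]), array([25. , 24.7]), 16.0) [0.4675 0.0214 0.1083]
side (361, 266) [ 0.448 -0.18   0.114]
post (0.107, 0.12) (118, array([ 447.8, -181. ]), array([25.9, 26.1]), 18.5) [ 0.4463 -0.1822  0.1136]
side (361, 266) [ 0.448 -0.18   0.114]
post (0.03, 0.04) (522, array([ 447.3, -180.7]), array([75.6, 70.6]), 16.8) [ 0.4359 -0.1921  0.0357]
side (293, 185) [0.495 0.163 0.099]
sock (0.095, 0.106) (84, array([500.1, 184.1]), array([36.4, 37.5]), 27.9) [0.501  0.1829 0.1   ]
side (293, 185) [0.495 0.163 0.099]
sock (0.004, 0.0125) (385, array([493.1, 160.7]), array([109.1, 115.3]), 59.2) [0.4885 0.1653 0.0092]
side (342, 240) [ 0.468 -0.087  0.108]
l1 (0.1, 0.12) (142, array([488.8, -75.9]), array([72., 28.]), 21.4) [ 0.4716 -0.0822  0.1085]
side (316, 217) [0.464 0.014 0.109]
l2 (0.1, 0.12) (99, array([467.6,  16.8]), array([27. , 26.1]), 6.7) [0.4648 0.0147 0.1089]
```

```bash
cat >>h.py <<'E'
def goto(p,yaw=None,s=None):
    """tool-axis shift shares from state (or given) to world p; yaw = wanted azimuth of tool y in deg"""
    s=s or bot.state(); R=s["eef_rot"]; d=R.T@(np.array(p)-s["tcp_pos"])/.2
    if yaw is None: return np.round(d,3),np.round(np.linalg.norm(d)/.25,1)
    y=np.radians(yaw); Y=np.array([np.cos(y),np.sin(y),0]); Z=np.array([0,0,-1.]); Rt=np.c_[np.cross(Y,Z),Y,Z]
    return np.round(d,3),np.round(np.linalg.norm(d)/.25,1),"turn",np.round(cv2.Rodrigues(R.T@Rt)[0].ravel()/1.5,3)
E
python3 - <<'E'
from h import *
print(bot.tip_reach)
for n,px in(("top",(273,214)),("side",(293,200))):
    im=cv2.imread(f"pics/{n}0.png").astype(int);W=cloud(n,np.load(f"{n}0.npy"))
    sat=im.max(2)-im.min(2)
    r=np.hypot(W[...,0]-.5007,W[...,1]-.1855)
    m=(r<.065)&(W[...,2]<.014)&(sat<28)&(im.max(2)>130)
    print(n,rect(W[m][:,:2]))
    # wall fit: tube side points
    m=(r<.03)&(W[...,2]>.02)&(W[...,2]<.095)
    print(" wall",rect(W[m][:,:2]))
    m=(np.hypot(W[...,0]-.4478,W[...,1]+.179)<.03)&(W[...,2]>.042)
    print(" post",rect(W[m][:,:2]))
print(goto((.48,.30,.40),17))
E
```

```text
0.1734
top (787, array([500.7, 186.9]), array([79.7, 79.9]), 25.6)
 wall (142, array([501.1, 186.7]), array([32.9, 33.5]), 25.7)
 post (259, array([ 445. , -177.6]), array([33.3, 26.2]), 15.8)
side (316, array([501.2, 181.8]), array([82.7, 78.3]), 25.7)
 wall (376, array([501.6, 183.8]), array([40.2, 36.4]), 26.3)
 post (390, array([ 447. , -182.6]), array([33.2, 32.8]), 44.8)
(array([-1.652, -1.327,  0.023]), np.float64(8.5), 'turn', array([0.  , 0.  , 0.59]))
```

```bash
python3 -m inch '[[[0,0,0,0,0,0.0985,1],[0,0,0,0,0,0.0985,1],[0,0,0,0,0,0.0985,1],[0,0,0,0,0,0.0985,1],[0,0,0,0,0,0.0985,1],[0,0,0,0,0,0.0985,1]]]' && python3 -m inch '[[[-0.23,0.049,0,0,0,0,1],[-0.23,0.049,0,0,0,0,1],[-0.23,0.049,0,0,0,0,1],[-0.23,0.049,0,0,0,0,1],[-0.23,0.049,0,0,0,0,1],[-0.23,0.049,0,0,0,0,1],[-0.23,0.049,0,0,0,0,1],[-0.23,0.049,0,0,0,0,1],[-0.23,0.049,0,0,0,0,1],[0,0,0,0,0,0,1]]]'; python3 -c "
from h import *
print(goto((.4478,-.179,.36),17))"
```

```text
clock: 1.2
tcp_pos: [0.2748, 0.6709, 0.4048]
eef_rot: [[-0.286, 0.958, -0.0], [0.958, 0.286, 0.0], [0.0, 0.0, -1.0]]
contact_force: [-0.5, 0.7, -0.3]
finger_gap: 0.085
finger_force: 0.0
clock: 2.2
tcp_pos: [0.4829, 0.294, 0.4054]
eef_rot: [[-0.282, 0.959, 0.002], [0.959, 0.282, -0.002], [-0.003, 0.002, -1.0]]
contact_force: [-0.0, 0.7, -0.5]
finger_gap: 0.0855
finger_force: 0.0
(array([-2.219, -0.836,  0.231]), np.float64(9.5), 'turn', array([ 0.001,  0.002, -0.007]))
```

```bash
python3 -m inch '[[[-0.222,-0.084,0.023,0,0,0,1],[-0.222,-0.084,0.023,0,0,0,1],[-0.222,-0.084,0.023,0,0,0,1],[-0.222,-0.084,0.023,0,0,0,1],[-0.222,-0.084,0.023,0,0,-0.007,1],[-0.222,-0.084,0.023,0,0,0,1],[-0.222,-0.084,0.023,0,0,0,1],[-0.222,-0.084,0.023,0,0,0,1],[-0.222,-0.084,0.023,0,0,0,1],[-0.222,-0.084,0.023,0,0,0,1],[0,0,0,0,0,0,1],[0,0,0,0,0,0,1]]]'; python3 - <<'E'
from h import *
print(goto((.4478,-.179,.246),17))
p,d=bot.snapshot("side"); cv2.imwrite("pics/side1.png",p[:,:,::-1])
W=cloud("side",d); print(bot.tip_reach)
cv2.imwrite("pics/side1c.png",cv2.resize(p[120:320,260:480,::-1],None,fx=3,fy=3))
t,d2=bot.snapshot("top")
# finger points: height between .17 and .24
for n,D in(("side",d),("top",d2)):
    W=cloud(n,D);m=(np.hypot(W[...,0]-.4478,W[...,1]+.179)<.09)&(W[...,2]>.14)&(W[...,2]<.23)
    q=W[m]; print(n,len(q), q.min(0) if len(q) else 0, rect(q[:,:2]) if len(q)>3 else 0)
E
```

```text
clock: 3.4
tcp_pos: [0.4507, -0.1743, 0.3587]
eef_rot: [[-0.298, 0.955, 0.0], [0.955, 0.298, -0.0], [-0.0, 0.0, -1.0]]
contact_force: [0.0, 0.4, 0.5]
finger_gap: 0.0854
finger_force: 0.0
(array([-0.018, -0.021,  0.563]), np.float64(2.3), 'turn', array([0.   , 0.   , 0.004]))
0.1734
side 189 [ 0.39475118 -0.20287439  0.19990328] (189, array([ 449.4, -178.8]), array([109.9,  24. ]), 19.5)
top 44 [ 0.3946231  -0.18194425  0.20339239] (44, array([ 448.1, -164.1]), array([112.8,   6.6]), 17.1)
```

View pics/side1c.png

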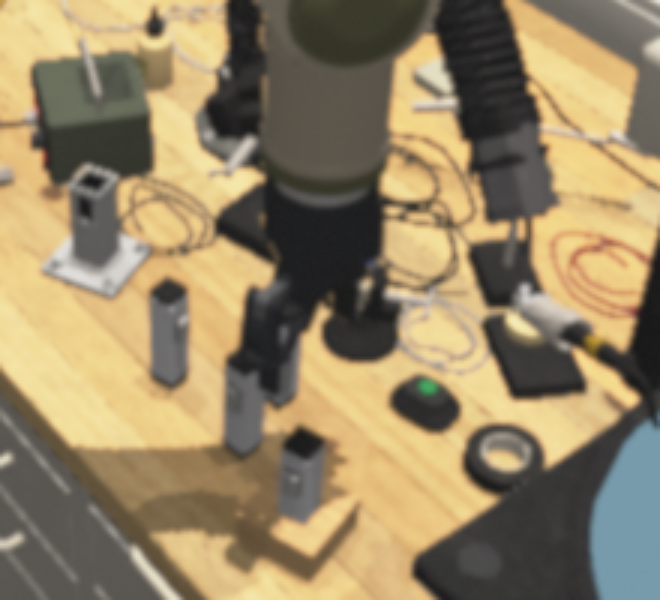

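The side crop shows the open gripper above the block post at about (300,470). The depth readings put the side camera about 4 mm low in y compared with the robot, so I correct for that and then descend and pinch.

```bash
python3 -m inch '[[[-0.009,-0.014,0.1,0,0,0.004,1],[0,0,0.15,0,0,0,1],[0,0,0.15,0,0,0,1],[0,0,0.1,0,0,0,1],[0,0,0.053,0,0,0,1],[0,0,0,0,0,0,1],[0,0,0,0,0,0,1]]]' 40 && python3 -m inch '[[[0,0,0,0,0,0,-0.3],[0,0,0,0,0,0,-0.3],[0,0,0,0,0,0,-0.5],[0,0,0,0,0,0,-1],[0,0,0,0,0,0,-1],[0,0,0,0,0,0,-1],[0,0,0,0,0,0,-1],[0,0,0,0,0,0,-1]]]' 40; python3 -c "
from h import *
print(bot.tip_reach)
p,d=bot.snapshot('side');W=cloud('side',d)
cv2.imwrite('pics/side2c.png',cv2.resize(p[200:320,290:430,::-1],None,fx=5,fy=5,interpolation=cv2.INTER_CUBIC))
"
```

```text
clock: 4.2
tcp_pos: [0.4491, -0.1753, 0.2486]
eef_rot: [[-0.297, 0.955, 0.0], [0.955, 0.297, 0.0], [-0.0, 0.0, -1.0]]
contact_force: [0.4, -0.5, 0.0]
finger_gap: 0.0853
finger_force: 0.0
clock: 5.0
tcp_pos: [0.4487, -0.176, 0.2484]
eef_rot: [[-0.295, 0.955, 0.0], [0.955, 0.295, -0.0], [-0.0, 0.0, -1.0]]
contact_force: [-1.1, 0.6, 6.1]
finger_gap: 0.0244
finger_force: 42.8
0.1734
```

View pics/side2c.png

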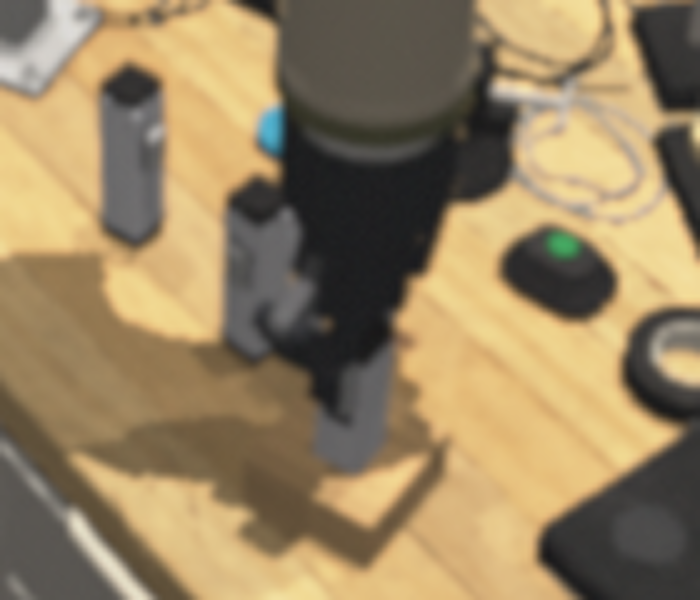

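Pinched with a 24.4 mm gap, so the catch is flush; the crop shows the fingers holding the post's upper part at (350,380). Lifting and carrying it to the socket.

```bash
python3 -m inch '[[[0,0,-0.05,0,0,0,-1],[0,0,-0.1,0,0,0,-1],[0,0,-0.15,0,0,0,-1],[0,0,-0.2,0,0,0,-1],[0,0,-0.2,0,0,0,-1],[0,0,-0.1,0,0,0,-1],[0,0,0,0,0,0,-1]]]' && python3 -m inch '[[[0.1,0.05,0,0,0,0,-1],[0.18,0.088,0,0,0,0,-1],[0.2,0.1,0,0,0,0,-1],[0.2,0.1,0,0,0,0,-1],[0.2,0.1,0,0,0,0,-1],[0.2,0.1,0,0,0,0,-1],[0.2,0.1,0,0,0,0,-1],[0.2,0.1,0,0,0,0,-1],[0.17,0.05,0,0,0,-0.05,-1],[0,0,0,0,0,-0.05,-1],[0,0,0,0,0,0,-1],[0,0,0,0,0,0,-1]]]';python3 -c "
from h import *
print(goto((.5012,.187,.39),25.7))"
```

```text
clock: 5.75
tcp_pos: [0.4489, -0.1761, 0.4112]
eef_rot: [[-0.295, 0.955, 0.005], [0.955, 0.295, -0.001], [-0.002, 0.005, -1.0]]
contact_force: [0.8, 0.3, -2.8]
finger_gap: 0.0246
finger_force: 41.9
clock: 6.95
tcp_pos: [0.5015, 0.1851, 0.4072]
eef_rot: [[-0.432, 0.902, -0.002], [0.902, 0.432, -0.001], [-0.0, -0.002, -1.0]]
contact_force: [0.3, 0.4, -2.2]
finger_gap: 0.0245
finger_force: 41.8
(array([0.009, 0.003, 0.086]), np.float64(0.3), 'turn', array([-0.001,  0.   , -0.001]))
```

```bash
python3 -m inch '[[[0.009,0.003,0.07,0,0,0,-1],[0,0,0.1,0,0,0,-1],[0,0,0.08,0,0,0,-1],[0,0,0,0,0,0,-1],[0,0,0,0,0,0,-1],[0,0,0,0,0,0,-1]]]';python3 - <<'E'
from h import *
print(goto((.5012,.187,.353),25.7))
for n in("side","top"):
    p,d=bot.snapshot(n);W=cloud(n,d); 
    if n=="side": cv2.imwrite('pics/side3c.png',cv2.resize(p[110:240,230:360,::-1],None,fx=4.5,fy=4.5,interpolation=cv2.INTER_CUBIC))
    r=np.hypot(W[...,0]-.5012,W[...,1]-.186)
    for lo,hi in((.02,.095),(.1265,.155),(.185,.215)):
        q=W[(r<.045)&(W[...,2]>lo)&(W[...,2]<hi)]
        if len(q)>5: print(n,lo,rect(q[:,:2]),q.min(0).round(4),q.max(0).round(4))
E
```

```text
clock: 7.55
tcp_pos: [0.5018, 0.1874, 0.3589]
eef_rot: [[-0.434, 0.901, 0.001], [0.901, 0.434, 0.0], [-0.0, 0.001, -1.0]]
contact_force: [0.5, 1.2, -1.0]
finger_gap: 0.0246
finger_force: 41.7
(array([-0.   , -0.004,  0.029]), np.float64(0.1), 'turn', array([ 0.001,  0.   , -0.   ]))
side 0.02 (374, array([499.4, 183.2]), array([38.7, 39.5]), 27.2) [0.4776 0.1577 0.0205] [0.5239 0.2052 0.0949]
side 0.1265 (108, array([502.9, 181.8]), array([29.5, 25.9]), 23.5) [0.4866 0.1643 0.1265] [0.5201 0.19   0.1547]
side 0.185 (122, array([499.8, 173.5]), array([47.7, 16.3]), 3.5) [0.4757 0.165  0.1859] [0.5231 0.183  0.215 ]
top 0.02 (43, array([505.8, 171.7]), array([35.1, 12.1]), 3.3) [0.4879 0.165  0.021 ] [0.523  0.1787 0.0946]
```

View pics/side3c.png

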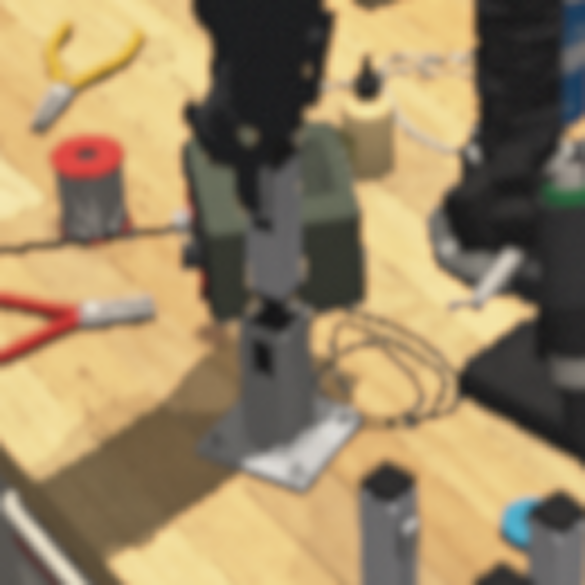

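The post hangs right above the mouth (foot at about (272,300)), catch side and window both facing left. I compare the visible faces of tube and post for lateral offset.

```bash
python3 - <<'E'
from h import *
y=np.radians(25.7);N={"B(-x)":np.array([-np.cos(y),-np.sin(y)]),"A(-y)":np.array([np.sin(y),-np.cos(y)])}
A=[]
for k in range(4):
    p,d=bot.snapshot("side");A.append(cloud("side",d))
for nm,lo,hi,h in(("tube",.02,.095,16.75),("post",.127,.16,12.5)):
    P=np.concatenate([W[(np.hypot(W[...,0]-.5012,W[...,1]-.1835)<.03)&(W[...,2]>lo)&(W[...,2]<hi)] for W in A])
    c=np.array([.5012,.1835]); e=[(P[:,:2]-c)@n*1000 for n in N.values()]
    for i,k in enumerate(N):
        m=(e[i]>e[1-i]+3)&(e[1-i]>-h+4)
        m=m&(abs(e[i]-h)<5); print(nm,k,m.sum(),"offset mm",np.round(np.median(e[i][m])-h,2),np.round(e[i][m].std(),2))
E
```

```text
tube B(-x) 496 offset mm -0.53 1.77
tube A(-y) 391 offset mm -1.0 1.11
post B(-x) 181 offset mm -2.2 1.61
post A(-y) 140 offset mm 0.54 1.15
```

```bash
python3 -m inch '[[[0.005,-0.006,0.02,0,0,0,-1],[0,0,0.03,0,0,0,-1],[0,0,0.03,0,0,0,-1],[0,0,0.03,0,0,0,-1],[0,0,0.03,0,0,0,-1],[0,0,0.03,0,0,0,-1],[0,0,0.03,0,0,0,-1],[0,0,0.02,0,0,0,-1],[0,0,0,0,0,0,-1],[0,0,0,0,0,0,-1]]]'; python3 -c "
from h import *
print(goto((.5012,.187,.2744),25.7),bot.state()['ft_torque'])"
```

```text
clock: 8.85
tcp_pos: [0.5001, 0.1882, 0.3141]
eef_rot: [[-0.435, 0.9, 0.0], [0.9, 0.435, -0.0], [-0.0, -0.0, -1.0]]
contact_force: [-0.0, -0.4, -2.5]
finger_gap: 0.0244
finger_force: 41.8
(array([-0.008,  0.002,  0.198]), np.float64(0.8), 'turn', array([-0.   ,  0.   ,  0.001])) [ 0.03248019 -0.04944358  0.02020658]
```

```bash
python3 -m inch '[[[0,0,0.03,0,0,0,-1],[0,0,0.03,0,0,0,-1],[0,0,0.03,0,0,0,-1],[0,0,0.03,0,0,0,-1],[0,0,0.03,0,0,0,-1],[0,0,0.025,0,0,0,-1],[0,0,0.023,0,0,0,-1],[0,0,0,0,0,0,-1],[0,0,0,0,0,0,-1]]]'; python3 - <<'E'
from h import *
p,d=bot.snapshot("side");W=cloud("side",d)
cv2.imwrite('pics/side4c.png',cv2.resize(p[130:240,240:350,::-1],None,fx=5,fy=5,interpolation=cv2.INTER_CUBIC))
E
```

```text
clock: 9.75
tcp_pos: [0.5, 0.1882, 0.2744]
eef_rot: [[-0.435, 0.9, -0.0], [0.9, 0.435, -0.0], [-0.0, -0.0, -1.0]]
contact_force: [0.3, -0.2, -1.4]
finger_gap: 0.0248
finger_force: 42.0
```

View pics/side4c.png

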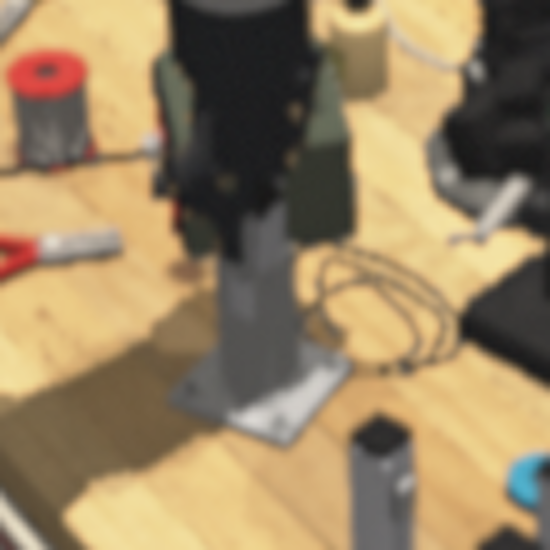

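```bash
python3 -m inch '[[[0,0,0.01,0,0,0,-1],[0,0,0,0,0,0,-1],[0,0,0,0,0,0,0.1],[0,0,0,0,0,0,0.1],[0,0,0,0,0,0,0.1],[0,0,0,0,0,0,0.1],[0,0,-0.1,0,0,0,0.1],[0,0,-0.2,0,0,0,0.1],[0,0,-0.05,0,0,0,-1],[0,0,0,0,0,0,-1],[0,0,0,0,0,0,-1],[0,0,0,0,0,0,-1]]]' && python3 -m inch '[[[0,0,0,0,0,0,-1],[0,0,0,0,0,0,-1],[0,0,0,0,0,0,-1]]]';python3 - <<'E'
from h import *
print(goto((.5006,.187,.31),25.7))
for n in("side","top"):
    p,d=bot.snapshot(n);W=cloud(n,d)
    q=W[(np.hypot(W[...,0]-.501,W[...,1]-.185)<.03)&(W[...,2]>.105)&(W[...,2]<.15)]
    if len(q)>5: print(n,len(q),np.percentile(q[:,2],[5,50,95]).round(4),rect(q[:,:2]))
E
```

```text
clock: 11.0
tcp_pos: [0.4996, 0.1882, 0.3413]
eef_rot: [[-0.435, 0.9, -0.002], [0.9, 0.435, -0.001], [-0.0, -0.002, -1.0]]
contact_force: [-0.4, -0.0, -0.4]
finger_gap: 0.0002
finger_force: 0.0
clock: 11.3
tcp_pos: [0.5, 0.1882, 0.342]
eef_rot: [[-0.435, 0.9, -0.001], [0.9, 0.435, -0.001], [-0.0, -0.001, -1.0]]
contact_force: [-0.2, 0.3, 0.7]
finger_gap: 0.0001
finger_force: 0.0
(array([-0.007,  0.   ,  0.16 ]), np.float64(0.6), 'turn', array([-0.001,  0.   ,  0.001]))
side 175 [0.1072 0.1286 0.1412] (175, array([500.6, 182.6]), array([28.6, 28.3]), 30.5)
```

```bash
python3 -m inch '[[[-0.004,0,0.07,0,0,0,-1],[0,0,0.06,0,0,0,-1],[0,0,0.02,0,0,0,-1],[0,0,0.02,0,0,0,-1],[0,0,0.02,0,0,0,-1],[0,0,0.02,0,0,0,-1],[0,0,0.02,0,0,0,-1],[0,0,0.015,0,0,0,-1],[0,0,0,0,0,0,-1]]]'
```

```text
clock: 12.3
tcp_pos: [0.5002, 0.1874, 0.2934]
eef_rot: [[-0.435, 0.9, -0.0], [0.9, 0.435, -0.0], [-0.0, -0.0, -1.0]]
contact_force: [0.3, 0.6, 0.9]
finger_gap: -0.0001
finger_force: 0.0
```

```bash
python3 -m inch '[[[0,0,0.01,0,0,0,-1],[0,0,0.01,0,0,0,-1],[0,0,0.005,0,0,0,-1],[0,0,0,0,0,0,-1]]]'
```

```text
clock: 12.7
tcp_pos: [0.5006, 0.1876, 0.2894]
eef_rot: [[-0.435, 0.9, 0.001], [0.9, 0.435, 0.001], [0.0, 0.001, -1.0]]
contact_force: [-2.3, -0.6, 14.6]
finger_gap: 0.0
finger_force: 7.1
```

```bash
python3 -m inch '[[[0,0,0.005,0,0,0,-1],[0,0,0,0,0,0,-1],[0,0,-0.05,0,0,0,-1],[0,0,-0.2,0,0,0,-1],[0,0,-0.25,0,0,0,-1],[0.2,0,-0.15,0,0,0,-1],[0.25,0,0,0,0,0,-1],[0.25,0,0,0,0,0,-1],[0,0,0,0,0,0,-1],[0,0,0,0,0,0,-1]]]'; python3 - <<'E'
from h import *
for n in("side","top"):
    p,d=bot.snapshot(n);W=cloud(n,d)
    if n=="side": cv2.imwrite('pics/side5c.png',cv2.resize(p[160:230,250:340,::-1],None,fx=7,fy=7,interpolation=cv2.INTER_CUBIC))
    q=W[(np.hypot(W[...,0]-.501,W[...,1]-.185)<.03)&(W[...,2]>.105)&(W[...,2]<.15)]
    if len(q)>5: print(n,len(q),np.percentile(q[:,2],[5,50,95]).round(4),rect(q[:,:2]))
E
```

```text
clock: 13.7
tcp_pos: [0.4387, 0.3148, 0.4174]
eef_rot: [[-0.438, 0.899, -0.0], [0.899, 0.438, 0.0], [0.0, -0.0, -1.0]]
contact_force: [-0.2, -0.5, -0.7]
finger_gap: 0.0003
finger_force: 0.0
side 95 [0.1059 0.1161 0.1201] (95, array([499.9, 181.5]), array([34.6, 29.3]), 32.0)
top 139 [0.1115 0.1162 0.119 ] (139, array([502.3, 187.8]), array([24.9, 27.3]), 27.0)
```

View pics/side5c.png

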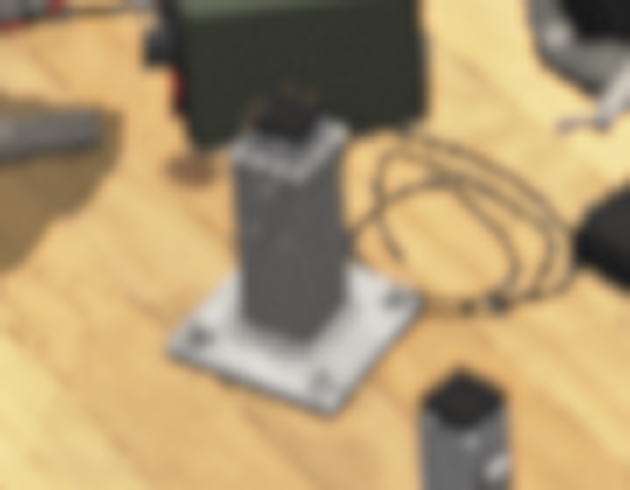

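The post's top is at z = 0.116, which is the fully home height. The window at about (275,215) is no longer dark and is filled by the catch. The robot is clear, so I hand in.

```bash
python3 -c "
from station import bot
print(bot.finish_job())"
```

```text
the job is handed in; nothing more can be done
None
```

I handed in the job at about 14 s of the 51 s. The post is fully home in the socket (top measured at 0.116 m) and released. The catch appears to fill the window, though I judged that only from a blurry picture. I steered clear of the tape roll, wick reel and cutters but did not re-measure them, and the hand-in returned no verdict.

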